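# Preset the boring counter

## Robot

A 6-joint arm with a two-finger parallel gripper is mounted at the origin on the work surface. World frame = base frame: x ahead of the robot, y to its left, z up, the work surface at z = 0. Lengths are in m, angles in rad, forces in N, time in s.
With the tool pointing down it reaches from about 0.2 to 0.875 m from the base axis. Payload 3.4 kg.
Tool frame: the origin (TCP) lies midway between the tips of the shut fingers; the grasp point (between the pads) lies 19 mm behind it; z points along the fingers, y is the direction in which the jaws open and shut (so a half turn about z gives the same grasp; the last joint's range is limited). The gripper opens to 94 mm and grips with 3 to 60 N. Pads are 16 mm wide; open, the fingers measure 119 mm over their backs; the gripper's body (75 mm by 177 mm) begins 78 mm behind the grasp point.
Start: joints at [1.078, 0.276, 1.505, -0, 1.361, -0.121], TCP at [0.209, 0.536, 0.205] pointing down, gripper open.
Joint ranges: [-2.89, 2.89], [-0.75, 2.08], [0.22, 2.7], [-1.18, 4.32], [0.11, 2.71], [-2.7, 2.7]. Speed limits (rad/s): [2.57, 2.57, 3.14, 3.14, 3.14, 3.14].

## Interface

Orientations are given as a rotation vector (axis times angle).
In Python, from cell import ctrl gives the robot as it stands.
- The arm moves only by the tool apply_moves, never from a script. Its argument "motion" is one flat list of numbers, 7 for each row, row after row: the turn, a rotation vector about the tool's x, y, z in degrees, then the shift along the tool's x, y, z in cm, then the opening, from 0 (shut) to 1 (fully open). In form: [wx, wy, wz, dx, dy, dz, claw, wx, wy, wz, dx, dy, dz, claw, ...]. A call has 1 to 5 rows; each row shifts and turns the pose as measured when the row begins, along the tool's axes as they then stand; what a row does not reach is not made up. A row lasts 1/10 s, in which the tool goes at most 50 mm and 8.59 degrees, less where a joint would pass 70% of its speed; a pose out of reach is approached as far as the arm can. A call is refused whole if a number of a shift passes 5 or a number of a turn 8.59, either way. A call with a gripper value outside its range is refused whole. The fingers move at their own pace and stop on an object; the grip force is fixed at half the most. Time passes only in rows, so rows that do not move let the fingers close. It gives the time, the measured TCP pose, the force and the opening at its end, in the units of the state.
- ctrl.observe(): the state, without advancing time (a new reading comes with each control period).
- ctrl.read_camera(name): name is "scene" or "side" or "wrist"; returns a dict with "color" (384x512x3 uint8, red, green, blue), "fx", "fy", "cx", "cy" (pixels), "R" (3x3) and "t" (3): a world point X has camera coordinates R X + t. Camera axes: x right, y down, z forward; pixel columns grow to the right and rows downward; lengths in m; the calibration is good to about 2 mm. The wrist camera is an equidistant fisheye: a pixel r from the principal point sees the ray r / f radians off the axis. A picture is of the moment at which its call begins. There is no depth.
- ctrl.sign_off(): hands the job in, once; it reports no verdict.
Trained networks look in a picture, given as the dict that the camera call returned (one of the last four; its "shot" number tells which), for a name from the list of things; names that differ only in an ending like _2 or _b are one class to them, and where a whole thing is asked for, a point or a joint stands for the part that bears it (a point fixed in the world has none). Each returns a list of dicts, best first, with "confidence" (0 to 1); they miss things now and then, are a little off and sometimes report something else, mostly with a low value. They report only what shows in the picture. A call takes as long as a camera call.
- ctrl.silhouettes(picture, label): "region" (384x512 bool, what is visible of it) and "pixel" ([column, row] in pixels, amid what is visible of it).
The state is a dict: "clock": time; "qpos": joint angles; "qvel": joint speeds; "joint_torque": joint torques, N m; "position": TCP position; "tcp_rot": TCP orientation; "contact_force": force on the tool from outside, world axes, zero at the start; "moment": the same for the moment, N m; "gripper_width": finger opening in m.
Only numpy, scipy, OpenCV 4.12 (cv2) and the standard library are available. Lean on these libraries where they do the work, as an engineer would, in place of code of your own. Each camera call takes 0.05 s, during which the arm holds its last target.

## Task

Preset the boring counter to 3-5-2: with light fingertip pressure roll the three white thumbwheels until 3, 5 and 2 (left to right as seen from the robot) stand squarely between the red marks, leaving the blue program wheel as it stands. Only then press the green load key fully down, keep it down for a second and let it go. Be gentle with the unit, and leave everything else on the bench where it is.

Things in the scene. Friction and masses are not known exactly. Their poses are not given: they have to be found in the camera images.
- preset: grey preset unit fixed to the bench, 120 x 260 x 62 mm, origin at the centre of its underside; x is the rolling direction, y runs along the row of wheels to the left as seen from the robot. On its level top, 62 mm up: thumbwheels at y = 90 (blue), 54, 18, -18 mm (white), green load key at y = -88, all at x = 0. A push of over 20 N anywhere damages the unit
- wheel_a (a joint): turn of the left white wheel (next to the blue one), rad: digit d (0 to 7) is at the top, in line with the red marks, at d x 0.7854. Dragging the top of the wheel along the unit's +x (away from the robot) raises the value. Stops at -0.2 and 5.7, so it does not run round from 7 to 0
- wheel_a_crown (a point): nominal top of the rim of the left white wheel, 72 mm above the bench, fixed in the unit (same frame). Worn bearings: each wheel's real top lies up to 3.5 mm above or below its point and must be felt for. Wheels: 56 mm diameter, 16 mm wide, 36 mm apart, axle along y. Rolled by a fingertip pressed on the top and dragged along x; too light a touch slips
- wheel_b (a joint): turn of the middle white wheel, rad: digit d (0 to 7) is at the top, in line with the red marks, at d x 0.7854. Dragging the top of the wheel along the unit's +x (away from the robot) raises the value. Stops at -0.2 and 5.7, so it does not run round from 7 to 0
- wheel_b_crown (a point): the same nominal point of the middle white wheel. Every wheel is spring-mounted and sinks straight down under the finger, 4 N per mm, at most 6 mm; turning one takes about 4.3 N of drag at the rim, and it stays where it is left
- wheel_c (a joint): turn of the right white wheel, rad: digit d (0 to 7) is at the top, in line with the red marks, at d x 0.7854. Dragging the top of the wheel along the unit's +x (away from the robot) raises the value. Stops at -0.2 and 5.7, so it does not run round from 7 to 0
- wheel_c_crown (a point): the same nominal point of the right white wheel. Digits 0 to 7 stand round each rim, 45 degrees (22 mm) apart, 15 mm tall, their heads towards +x; the digit at the very top, in line with the red marks on the panel beside the wheel, counts
- prog_rim (a point): mark on the rim of the blue program wheel (leftmost, y = 90 mm in the unit), 28 mm from its axle; it turns with the wheel, which must stay as it stands
- load (a joint): travel of the green load key, m: 0 up, 0.006 fully down; a spring returns it, about 5 N when fully down
- load_top (a point): centre of the top face of the green round load key, 28 mm in diameter, 84 mm above the bench (22 mm above the panel) when up; pressed straight down
- hub: aluminium wheel hub flange, 110 mm across, 40 mm high; bystander, origin at its underside
- boring_head: steel and black boring head, 50 x 50 mm, 62 mm high; bystander, origin at its underside
- collet: steel collet, 34 mm across, 44 mm high, standing beside the unit's left end; bystander, origin at its underside
- gauge: steel gauge block 35 x 60 x 20 mm, beside the unit's right end; bystander, origin at its underside
- wrench: steel wrench lying on the bench; bystander, origin at its underside
- driver: screwdriver lying on the bench; bystander, origin at its underside
- oil: yellow oil bottle, 56 mm across, 130 mm high, beyond the unit; bystander, origin at its underside

How it is judged:
By the outcome, as a careful person would: the job done as asked, in the order asked, and still so for the second after the job is handed in, with the robot touching nothing.
It also fails if it takes over 72 s, if anything falls off the work surface, if the arm or the gripper's body presses on something with over 40 N, if the wrist force passes 120 N, or if a joint passes its speed limit or range.

## Working session

There is one attempt and no reset: what is moved stays moved. The work goes in short steps, Python scripts to look and compute and a tool call to move; the robot and the scene stay as the last step left them, time stands still between calls to the robot, and variables do not carry over. Pictures are saved under pics/ and viewed, and the job is handed in when it is done.

Besides the shell and the picture viewer there is one more tool, called in YAML: its name, and indented under it one key for each argument. apply_moves: Moves the arm, as the interface text tells. Its arguments: {"type":"object","properties":{"motion":{"type":"array","items":{"type":"number"}}},"required":["motion"]}

```bash
ls; mkdir -p pics
python3 - <<'E'
from cell import ctrl
import cv2
o=ctrl.observe()
for k,v in o.items(): print(k,v)
for n in ["scene","side","wrist"]:
    p=ctrl.read_camera(n); cv2.imwrite(f"pics/{n}0.png",p["color"][:,:,::-1])
    print(n,p["fx"],p["cx"],p["cy"],p["R"],p["t"])
E
```

```text
pics
clock 0.0
qpos [ 1.07802172e+00  2.76562800e-01  1.50608806e+00  1.45190269e-05
  1.36071196e+00 -1.20996093e-01]
qvel [ 4.35340678e-04 -1.20406842e-04 -1.98340609e-03 -1.87337603e-03
 -1.06037558e-05 -6.04628198e-04]
joint_torque [-1.35881586e-03 -4.04585087e+01 -2.37228656e+01  7.03165610e-02
  3.42323177e-02 -1.44177861e-04]
position [0.20861386 0.53522336 0.20464108]
tcp_rot [-5.80534015e-01 -3.08692938e+00  2.64346685e-03]
contact_force [-0.32127069 -0.05704687  0.27747954]
moment [ 0.01182096 -0.0441229   0.00745607]
gripper_width 0.09381016589400422
scene 361.9989605441089 253.93451920441257 193.98018077825137 [[-0.74650546  0.66536565  0.00425925]
 [ 0.40576842  0.46030547 -0.78960171]
 [-0.52733441 -0.58771373 -0.61360492]] [ 0.4187422  -0.15542476  1.23104443]
side 362.5676972263923 258.49527771780595 195.16709366394966 [[-0.99858347 -0.05081608 -0.01577264]
 [-0.02627445  0.72871815 -0.68430952]
 [ 0.04626773 -0.68292575 -0.72902106]] [0.53174186 0.09152624 0.92803604]
wrist 297.3186396354542 257.13698885197397 196.71194142637586 [[ 0.36260262  0.93194307 -0.00120877]
 [ 0.89707721 -0.34868488  0.27142465]
 [ 0.25253084 -0.09950365 -0.96245893]] [-0.57462389 -0.02850197  0.391695  ]
```

View pics/scene0.png

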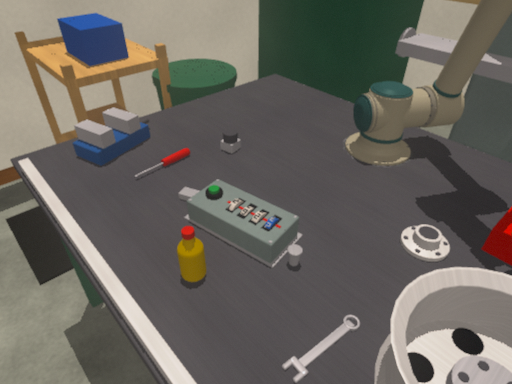

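View pics/side0.png

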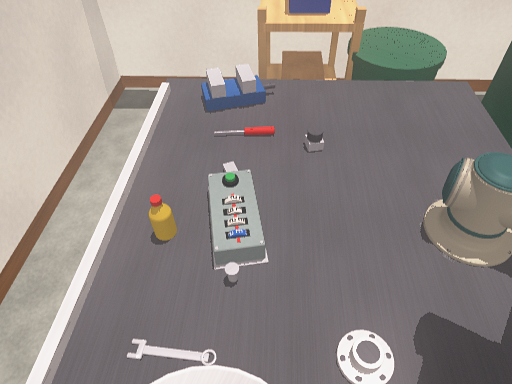

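View pics/wrist0.png

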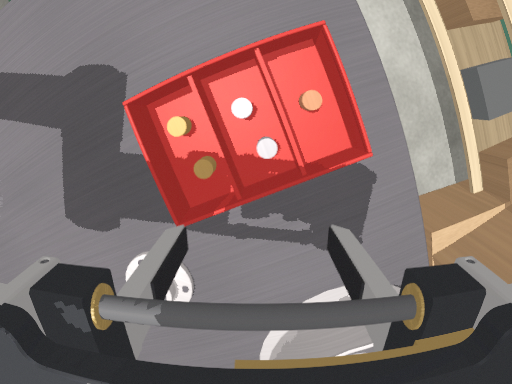

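Run:
```python
from cell import ctrl
import cv2
for n,(x0,x1,y0,y1) in {"scene":(170,320,170,290),"side":(180,300,150,290)}.items():
    p=ctrl.read_camera(n)
    for l in ["preset","load_top","wheel_a","prog_rim","collet","gauge"]:
        for r in ctrl.silhouettes(p,l)[:5]: print(n,l,r["pixel"],r["region"].sum(),round(r["confidence"],2))
    c=p["color"][y0:y1,x0:x1,::-1]; cv2.imwrite(f"pics/{n}1.png",cv2.resize(c,None,fx=4 if n=="side" else 5,fy=4 if n=="side" else 5,interpolation=cv2.INTER_CUBIC))
```

```text
scene preset [243.6, 215.7] 5344 0.83
scene load_top [214.8, 190.3] 108 0.42
scene wheel_a [258.0, 213.3] 103 0.62
scene wheel_a [236.3, 204.3] 76 0.46
scene wheel_a [245.4, 211.4] 60 0.41
scene prog_rim [190.0, 255.2] 1190 0.57
scene prog_rim [188.9, 193.5] 172 0.49
scene collet [293.5, 251.0] 276 0.65
scene gauge [185.9, 193.1] 178 0.51
side preset [234.0, 228.5] 4281 0.71
side load_top [231.6, 175.8] 68 0.39
side wheel_a [237.3, 233.1] 103 0.72
side wheel_a [235.4, 221.2] 121 0.6
side wheel_a [233.2, 213.0] 89 0.58
side wheel_a [229.1, 198.6] 130 0.48
side prog_rim [236.1, 225.2] 4491 0.46
side prog_rim [237.2, 232.2] 109 0.4
side collet [237.0, 225.1] 4425 0.64
side collet [229.8, 270.3] 196 0.55
side gauge [232.5, 166.6] 91 0.41
```

View pics/scene1.png

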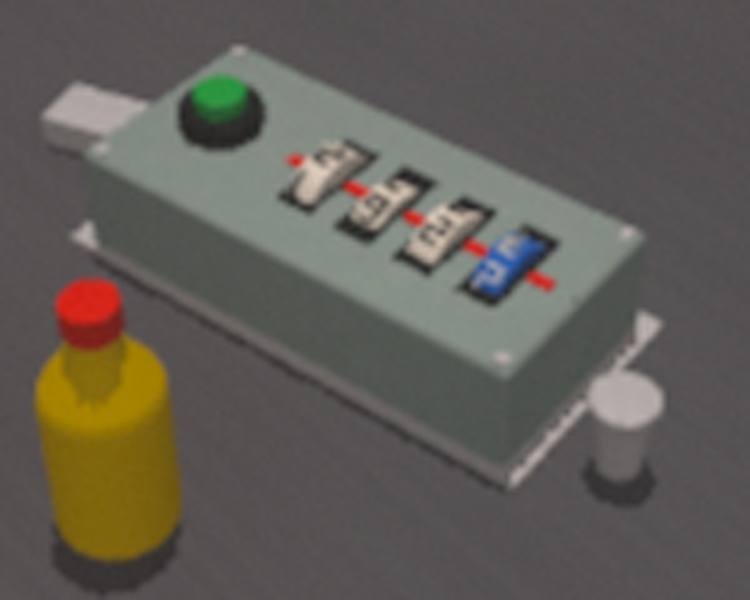

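View pics/side1.png

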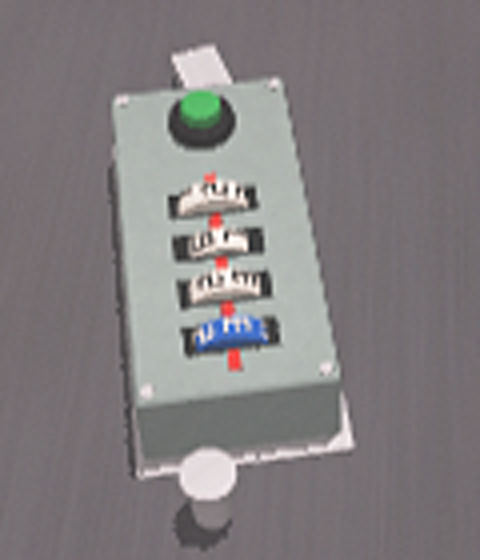

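```bash
cat > h.py <<'E'
import numpy as np
from cell import ctrl
def proj(p,X):
    c=np.asarray(X)@np.array(p["R"]).T+p["t"]
    return np.c_[p["fx"]*c[:,0]/c[:,2]+p["cx"],p["fy"]*c[:,1]/c[:,2]+p["cy"]]
def fish(p,X):
    c=np.asarray(X)@np.array(p["R"]).T+p["t"]
    th=np.arctan2(np.hypot(c[:,0],c[:,1]),c[:,2]); r=np.hypot(c[:,0],c[:,1])
    return np.c_[p["fx"]*th*c[:,0]/r+p["cx"],p["fy"]*th*c[:,1]/r+p["cy"]]
def unit(u,P):
    x,y,w=u[:3]; c,s=np.cos(w),np.sin(w); P=np.asarray(P,float)
    return np.c_[x+c*P[:,0]-s*P[:,1],y+s*P[:,0]+c*P[:,1],P[:,2]]
E
python3 - <<'E'
from h import *
from scipy.optimize import least_squares
ps,pd=ctrl.read_camera("scene"),ctrl.read_camera("side")
sg=[(-1,-1),(1,-1),(-1,1),(1,1)]
S=np.array([(240,45),(90,158),(645,240),(512,375)])/5+170
D=np.array([(283,82),(112,98),(340,378),(137,400)])/4+[180,150]
def res(v):
    P=unit(v,[(a*.06,b*.13,v[3]) for a,b in sg])
    return np.r_[(proj(ps,P)-S).ravel(),(proj(pd,P)-D).ravel()]
r=least_squares(res,[.5,.1,0,.062],x_scale=[.1,.1,.1,.01]); print(r.x,np.round(r.fun.reshape(-1,2),2))
r=least_squares(lambda v:res(np.r_[v,.062]),[.5,.1,0]); print(r.x)
print(unit(r.x,[(0,y,.072) for y in (.09,.054,.018,-.018,-.088)]))
E
```

```text
[ 0.59315647 -0.01023541  0.1986213   0.05689442] [[-0.14 -0.38]
 [-1.72 -1.  ]
 [ 0.65 -1.21]
 [-1.38  0.85]
 [ 0.33 -0.73]
 [ 0.14  0.11]
 [ 1.08  0.85]
 [-0.08  2.21]]
[ 0.59430721 -0.00671791  0.19815549]
[[ 0.5765897   0.08152091  0.072     ]
 [ 0.5836767   0.04622538  0.072     ]
 [ 0.59076371  0.01092986  0.072     ]
 [ 0.59785071 -0.02436567  0.072     ]
 [ 0.611631   -0.09299587  0.072     ]]
```

Run:
```python
from h import *
from scipy.spatial.transform import Rotation as Ro
o=ctrl.observe(); T=Ro.from_rotvec(o["tcp_rot"]).as_matrix(); print(T.round(3))
p=ctrl.read_camera("wrist"); C=-np.array(p["R"]).T@p["t"]
print("cam in tool",T.T@(C-o["position"]),"axes",(np.array(p["R"])@T).round(3))
print("yaw of tool x",np.degrees(np.arctan2(T[1,0],T[0,0])))
```

```text
[[-0.932  0.363  0.   ]
 [ 0.363  0.932  0.   ]
 [-0.     0.    -1.   ]]
cam in tool [ 0.07929097  0.00022233 -0.17928169] axes [[ 0.001  1.    -0.   ]
 [-0.962  0.001 -0.272]
 [-0.272  0.     0.962]]
yaw of tool x 158.69982665846385
```

Run:
```python
from h import *
ps,pd,pw=[ctrl.read_camera(n) for n in("scene","side","wrist")]
def at(p,u,v,z):
    R=np.array(p["R"]);C=-R.T@p["t"]; d=np.array([(u-p["cx"])/p["fx"],(v-p["cy"])/p["fy"],1])
    if p is pw:
        a=np.array([u-p["cx"],v-p["cy"]]); r=np.hypot(*a); th=r/p["fx"]; d=np.r_[a/r*np.sin(th),np.cos(th)]
    d=R.T@d; return C+d*(z-C[2])/d[2]
for z in (0,.05,.1,.15,.2,.25,.3):
    print(z,"side top",at(pd,210,366,z)[:2].round(3),"scene L,T,",at(ps,393,310,z)[:2].round(3),at(ps,470,273,z)[:2].round(3),"wrist",at(pw,265,350,z)[:2].round(3),at(pw,300,307,z)[:2].round(3),at(pw,345,290,z)[:2].round(3))
print(at(ps,500,240,.05), -np.array(ps["R"]).T@ps["t"],-np.array(pd["R"]).T@pd["t"])
print("tcp in scene",proj(ps,[ctrl.observe()["position"]]))
```

```text
0 side top [0.61  0.357] scene L,T, [0.526 0.382] [0.313 0.444] wrist [0.503 0.437] [0.432 0.523] [0.43 0.6 ]
0.05 side top [0.602 0.373] scene L,T, [0.565 0.392] [0.369 0.45 ] wrist [0.455 0.453] [0.393 0.528] [0.392 0.595]
0.1 side top [0.594 0.389] scene L,T, [0.605 0.403] [0.426 0.455] wrist [0.407 0.47 ] [0.355 0.534] [0.353 0.591]
0.15 side top [0.586 0.405] scene L,T, [0.645 0.414] [0.482 0.461] wrist [0.359 0.487] [0.316 0.539] [0.315 0.586]
0.2 side top [0.578 0.42 ] scene L,T, [0.684 0.424] [0.538 0.467] wrist [0.312 0.503] [0.278 0.545] [0.277 0.581]
0.25 side top [0.57  0.436] scene L,T, [0.724 0.435] [0.595 0.473] wrist [0.264 0.52 ] [0.239 0.55 ] [0.238 0.577]
0.3 side top [0.562 0.452] scene L,T, [0.763 0.446] [0.651 0.478] wrist [0.216 0.537] [0.201 0.556] [0.2   0.572]
[0.22170096 0.45359401 0.05      ] [1.02483189 0.5164279  0.63086773] [0.49045531 0.59410392 0.74757707]
tcp in scene [[584.1028989  201.26225175]]
```

```bash
cat >> h.py <<'E'
from scipy.spatial.transform import Rotation as Ro
U=[0.59430721,-0.00671791,0.19815549]
def plan(P,yaw,n,claw,tilt=True):
    "rows toward world TCP P with tool x at yaw, pointing down, n rows total"
    o=ctrl.observe(); T=Ro.from_rotvec(o["tcp_rot"]).as_matrix(); X=np.array(o["position"])
    G=np.c_[[np.cos(yaw),np.sin(yaw),0],[np.sin(yaw),-np.cos(yaw),0],[0,0,-1]]
    w=Ro.from_matrix(T.T@G).as_rotvec()/n; d=(np.array(P)-X)/n
    out=[]
    for i in range(n):
        out.append(np.r_[np.degrees(w).round(2),(T.T@d*100).round(2),claw]); T=T@Ro.from_rotvec(w).as_matrix()
    print("dist",np.linalg.norm(np.array(P)-X),"deg",np.degrees(np.linalg.norm(w))*n)
    for k in range(0,n,5): print([float(v) for v in np.concatenate(out[k:k+5])])
def st():
    o=ctrl.observe(); d=np.array(o["position"])-[U[0],U[1],0]; c,s=np.cos(U[2]),np.sin(U[2])
    T=Ro.from_rotvec(o["tcp_rot"]).as_matrix()
    print("t",round(o["clock"],2),"unit xyz mm",(np.array([c*d[0]+s*d[1],-s*d[0]+c*d[1],d[2]])*1e3).round(2),"F",np.round(o["contact_force"],2),"yaw-err deg",round(np.degrees(np.arctan2(T[1,0],T[0,0])-U[2])-90,2),"z",T[:,2].round(4))
E
python3 -c "
from h import *
plan(unit(U,[(0,-.061,.14)])[0],U[2]+np.pi/2,15,0)"
```

```text
dist 0.7245385700122947 deg 57.34813206059975
[0.0, -0.0, 3.82, -3.93, -2.78, 0.44, 0.0, 0.0, -0.0, 3.82, -4.1, -2.51, 0.44, 0.0, 0.0, -0.0, 3.82, -4.26, -2.23, 0.44, 0.0, 0.0, -0.0, 3.82, -4.4, -1.94, 0.44, 0.0, 0.0, -0.0, 3.82, -4.52, -1.64, 0.44, 0.0]
[0.0, -0.0, 3.82, -4.62, -1.34, 0.44, 0.0, 0.0, -0.0, 3.82, -4.7, -1.03, 0.44, 0.0, 0.0, -0.0, 3.82, -4.76, -0.71, 0.44, 0.0, 0.0, -0.0, 3.82, -4.79, -0.39, 0.44, 0.0, 0.0, -0.0, 3.82, -4.81, -0.07, 0.44, 0.0]
[0.0, -0.0, 3.82, -4.8, 0.25, 0.44, 0.0, 0.0, -0.0, 3.82, -4.78, 0.57, 0.44, 0.0, 0.0, -0.0, 3.82, -4.73, 0.88, 0.44, 0.0, 0.0, -0.0, 3.82, -4.66, 1.2, 0.44, 0.0, 0.0, -0.0, 3.82, -4.57, 1.51, 0.44, 0.0]
```

apply_moves:
  motion: [0,0,3.8,-3.9,-2.8,0.0,0,0,0,3.8,-4.1,-2.5,0.0,0,0,0,3.8,-4.3,-2.2,0.2,0,0,0,3.8,-4.4,-1.9,0.2,0,0,0,3.8,-4.5,-1.6,0.2,0]

```text
clock: 1.65
position: [0.3432, 0.3359, 0.1987]
tcp_rot: [-1.083, -2.949, -0.008]
contact_force: [0.6, 1.1, -0.7]
gripper_width: 0.0573
```

```bash
python3 -c "
from h import *
st();plan(unit(U,[(0,-.061,.14)])[0],U[2]+np.pi/2,11,0)"
```

```text
t 1.65 unit xyz mm [-178.76  385.3   198.73] F [ 0.56  1.15 -0.74] yaw-err deg 38.3 z [ 0.0017  0.0048 -1.    ]
dist 0.48434655722951625 deg 38.30572924963784
[0.02, -0.02, 3.48, -4.19, -1.24, 0.52, 0.0, 0.02, -0.02, 3.48, -4.26, -0.99, 0.52, 0.0, 0.02, -0.02, 3.48, -4.31, -0.72, 0.52, 0.0, 0.02, -0.02, 3.48, -4.35, -0.46, 0.53, 0.0, 0.02, -0.02, 3.48, -4.37, -0.2, 0.53, 0.0]
[0.02, -0.02, 3.48, -4.37, 0.07, 0.53, 0.0, 0.02, -0.02, 3.48, -4.36, 0.34, 0.53, 0.0, 0.02, -0.02, 3.48, -4.33, 0.6, 0.53, 0.0, 0.02, -0.02, 3.48, -4.29, 0.86, 0.53, 0.0, 0.02, -0.02, 3.48, -4.22, 1.12, 0.53, 0.0]
[0.02, -0.02, 3.48, -4.15, 1.38, 0.53, 0.0]
```

apply_moves:
  motion: [0,0,3.5,-4.2,-1.2,0.2,0,0,0,3.5,-4.3,-1.0,0.2,0,0,0,3.5,-4.3,-0.7,0.2,0,0,0,3.5,-4.3,-0.5,0.2,0,0,0,3.5,-4.4,-0.2,0.2,0]

```text
clock: 2.15
position: [0.4662, 0.1438, 0.1892]
tcp_rot: [1.537, 2.738, 0.013]
contact_force: [-0.7, 0.5, -0.3]
gripper_width: 0.0175
```

apply_moves:
  motion: [0,0,3.5,-4.4,0.1,0.2,0,0,0,3.5,-4.4,0.3,0.2,0,0,0,3.5,-4.3,0.6,0.3,0,0,0,3.5,-4.3,0.9,0.3,0,0,0,3.5,-4.2,1.1,0.3,0]

```text
clock: 2.65
position: [0.5865, -0.0507, 0.1764]
tcp_rot: [1.953, 2.457, 0.018]
contact_force: [0.2, -0.1, -0.0]
gripper_width: 0.0004
```

```bash
python3 -c "
from h import *
import cv2
st();plan(unit(U,[(0,-.061,.13)])[0],U[2]+np.pi/2,3,0)
p=ctrl.read_camera('wrist');cv2.imwrite('pics/w1.png',p['color'][:,:,::-1])"
```

```text
t 2.65 unit xyz mm [-16.27 -41.62 176.37] F [ 0.19 -0.12 -0.01] yaw-err deg 1.68 z [ 0.0095  0.0075 -0.9999]
dist 0.052821377515904086 deg 1.8140459999464653
[0.21, -0.1, 0.56, -0.67, 0.51, 1.55, 0.0, 0.21, -0.1, 0.56, -0.66, 0.52, 1.55, 0.0, 0.21, -0.1, 0.56, -0.65, 0.53, 1.55, 0.0]
```

View pics/w1.png

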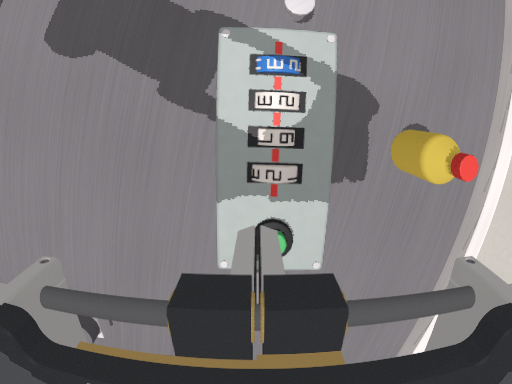

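apply_moves:
  motion: [0.2,-0.1,0.6,-0.7,0.5,1.5,0,0.2,-0.1,0.6,-0.7,0.5,1.5,0,0.2,-0.1,0.5,-0.6,0.5,1.2,0,0,0,0,0,0,0,0]

```text
clock: 3.1
position: [0.6111, -0.0758, 0.1288]
tcp_rot: [1.999, 2.418, -0.006]
contact_force: [-0.1, -0.5, -0.9]
gripper_width: 0.0007
```

```bash
python3 -c "
from h import *
import cv2,pickle
st()
p=ctrl.read_camera('wrist');cv2.imwrite('pics/w2.png',p['color'][:,:,::-1]);pickle.dump(p,open('w2.pkl','wb'))
c=p['color'][0:260,180:380,::-1];c=cv2.rotate(c,cv2.ROTATE_90_COUNTERCLOCKWISE) if 0 else c
cv2.imwrite('pics/w2z.png',cv2.resize(c[:,:],None,fx=3,fy=3,interpolation=cv2.INTER_CUBIC)[:600])
"
```

```text
t 3.1 unit xyz mm [  2.82 -71.04 128.78] F [-0.08 -0.48 -0.95] yaw-err deg -0.52 z [ 9.0e-04 -5.8e-03 -1.0e+00]
```

View pics/w2.png

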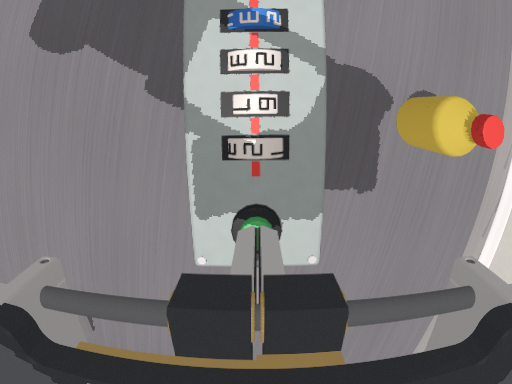

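View pics/w2z.png

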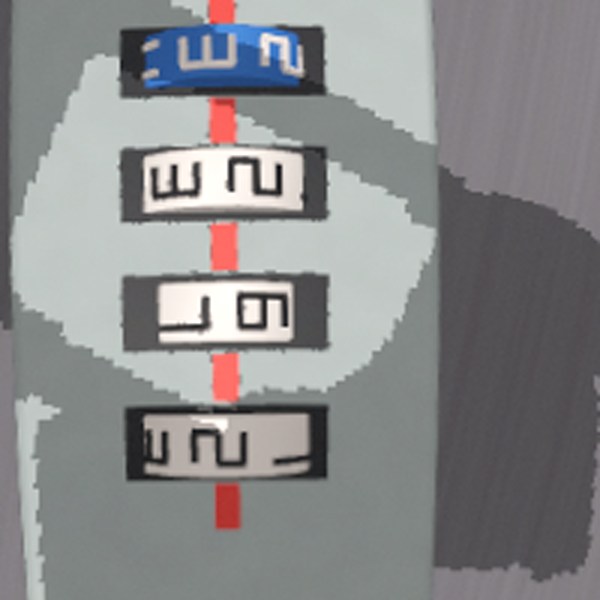

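```bash
python3 -c "
from h import *
import pickle
from scipy.optimize import least_squares
p=pickle.load(open('w2.pkl','rb'))
q=np.array([(223,62.5),(224.5,185),(226,313),(227,443)])/3+[180-1/3,-1/3]
P=[(0,y,.062) for y in (.09,.054,.018,-.018)]
r=least_squares(lambda v:(fish(p,unit(v,P))-q).ravel(),U);print(r.x,r.fun.reshape(-1,2).round(2))
r=least_squares(lambda v:(fish(p,unit(v,[(a,b,v[3]) for a,b,_ in P]))-q).ravel(),U+[.062]);print(r.x)
print((fish(p,unit(r.x,[(.06,.03,.062),(-.06,.03,.062),(-.06,-.13,.062),(.06,-.13,.062)]))))
print(fish(p,unit(r.x,[(0,-.088,.084)])))
"
```

```text
[ 0.59637611 -0.00739119  0.19981443] [[ 0.05 -0.3 ]
 [-0.04 -0.19]
 [-0.08  0.19]
 [ 0.07  0.27]]
[ 0.59634439 -0.00727767  0.19980886  0.06074603]
[[327.4431634   90.80036114]
 [182.34667255  92.49001273]
 [194.14821544 267.14198498]
 [319.59681343 266.05773869]]
[[256.2401221  236.49188749]]
```

```bash
cat >> h.py <<'E'
U=[0.59637611,-0.00739119,0.19981443]
import cv2
def unwrap(p,name,U=U,top=.072):
    "rows: wheels blue,a,b,c ; columns: angle -60..60 deg, 6 px/deg; line at 0 -> tick"
    out=[]
    for y0 in (.09,.054,.018,-.018):
        a=np.radians(np.arange(-60,60.01,1/6)); ys=np.linspace(.017,-.017,100)
        A,Y=np.meshgrid(a,ys)
        X=.028*np.sin(A); Z=top-.028+.028*np.cos(A)
        fl=np.abs(Y)>.0082; 
        X=np.where(fl,.028*A,X); Z=np.where(fl,.062,Z)
        q=fish(p,unit(U,np.c_[X.ravel(),Y.ravel()+y0,Z.ravel()])).astype(np.float32).reshape(A.shape+(2,))
        im=cv2.remap(np.ascontiguousarray(p['color'][:,:,::-1]),q[...,0],q[...,1],cv2.INTER_CUBIC)
        im[:,360]=(0,255,0)
        im[30:70,[90,225,495,630]]=(255,0,255)
        out.append(im)
    cv2.imwrite(name,np.vstack(out))
E
python3 -c "
from h import *
import pickle
unwrap(pickle.load(open('w2.pkl','rb')),'pics/u2.png')"
```

```text
(no output)
```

View pics/u2.png

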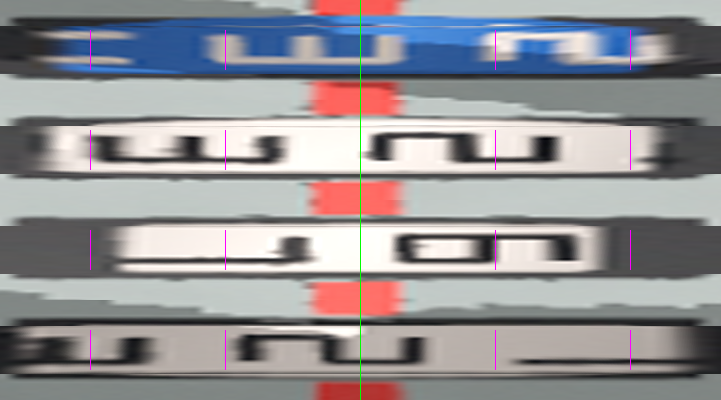

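```bash
python3 -c "
from h import *
st();plan(unit(U,[(-.007,.054,.09)])[0],U[2]+np.pi/2,4,0)"
```

```text
t 3.15 unit xyz mm [  0.76 -69.52 129.58] F [-1.25  0.78  0.29] yaw-err deg -0.6 z [ 0.0014 -0.0056 -1.    ]
dist 0.12994146750655566 deg 0.6825252638388183
[0.0, 0.08, -0.15, 3.09, -0.23, 0.97, 0.0, 0.0, 0.08, -0.15, 3.09, -0.22, 0.98, 0.0, 0.0, 0.08, -0.15, 3.09, -0.21, 0.98, 0.0, 0.0, 0.08, -0.15, 3.09, -0.2, 0.98, 0.0]
```

apply_moves:
  motion: [0,0.1,-0.2,3.1,-0.2,1.0,0,0,0.1,-0.2,3.1,-0.2,1.0,0,0,0.1,-0.1,3.1,-0.2,1.0,0,0,0.1,-0.1,3.0,-0.2,0.8,0,0,0,0,0,0,0,0]

```text
clock: 3.65
position: [0.577, 0.0511, 0.0918]
tcp_rot: [1.983, 2.436, 0.005]
contact_force: [-0.4, 0.5, -0.1]
gripper_width: 0.0008
```

```bash
python3 -c "
from h import *
st();plan(unit(U,[(-.007,.054,.08)])[0],U[2]+np.pi/2,2,0)"
```

```text
t 3.65 unit xyz mm [-7.33 61.21 91.77] F [-0.43  0.52 -0.05] yaw-err deg 0.24 z [ 0.0022  0.0021 -1.    ]
dist 0.013802892197400576 deg 0.3020485704051443
[0.07, -0.05, 0.12, -0.36, 0.01, 0.59, 0.0, 0.07, -0.05, 0.12, -0.36, 0.02, 0.59, 0.0]
```

apply_moves:
  motion: [0,0,0.1,-0.5,0,0.4,0,0,0,0.1,-0.2,0,0.4,0,0,0,0,0,0,0.2,0,0,0,0,0,0,0,0]

```text
clock: 4.05
position: [0.5798, 0.0432, 0.0831]
tcp_rot: [1.982, 2.431, 0.007]
contact_force: [-0.5, 0.6, 0.6]
gripper_width: 0.0007
```

```bash
python3 -c "
from h import *
st();plan(unit(U,[(-.007,.054,.078)])[0],U[2]+np.pi/2,1,0)"
```

```text
t 4.05 unit xyz mm [-6.22 52.87 83.08] F [-0.52  0.58  0.57] yaw-err deg 0.16 z [ 6.3e-03  5.0e-04 -1.0e+00]
dist 0.005264864477366005 deg 0.3956060130326554
[0.36, 0.05, 0.16, 0.11, -0.08, 0.51, 0.0]
```

Feel downward in small steps.

apply_moves:
  motion: [0.3,0,0.1,0.1,-0.1,0.3,0,0,0,0,0,0,0.2,0,0,0,0,0,0,0.1,0]

```text
clock: 4.35
position: [0.5795, 0.0422, 0.0769]
tcp_rot: [1.99, 2.429, 0.001]
contact_force: [-0.6, -0.5, 1.2]
gripper_width: 0.001
```

apply_moves:
  motion: [0,0,0,0,0,0.1,0]

```text
clock: 4.45
position: [0.5795, 0.0421, 0.0758]
tcp_rot: [1.99, 2.429, 0.0]
contact_force: [-0.0, 0.2, 0.7]
gripper_width: 0.0005
```

apply_moves:
  motion: [0,0,0,0,0,0.1,0]

```text
clock: 4.55
position: [0.5795, 0.042, 0.0746]
tcp_rot: [1.99, 2.429, 0.0]
contact_force: [0.3, -0.1, -0.2]
gripper_width: 0.0005
```

apply_moves:
  motion: [0,0,0,0,0,0.1,0]

```text
clock: 4.65
position: [0.5795, 0.042, 0.0735]
tcp_rot: [1.99, 2.429, 0.0]
contact_force: [-1.1, 0.4, -0.5]
gripper_width: 0.0005
```

apply_moves:
  motion: [0,0,0,0,0,0.07,0]

```text
clock: 4.75
position: [0.5795, 0.0421, 0.0727]
tcp_rot: [1.99, 2.429, 0.0]
contact_force: [0.4, 0.6, 0.9]
gripper_width: 0.0002
```

apply_moves:
  motion: [0,0,0,0,0,0.07,0]

```text
clock: 4.85
position: [0.5795, 0.042, 0.0722]
tcp_rot: [1.99, 2.429, 0.0]
contact_force: [-1.2, -0.0, 3.0]
gripper_width: 0.0008
```

apply_moves:
  motion: [0,0,0,0,0,0.07,0]

```text
clock: 4.95
position: [0.5796, 0.0421, 0.0718]
tcp_rot: [1.99, 2.429, 0.0]
contact_force: [-1.0, 0.5, 3.9]
gripper_width: 0.0004
```

```bash
python3 -c "
from h import *
st()"
```

```text
t 4.95 unit xyz mm [-6.65 51.79 71.82] F [-0.96  0.51  3.95] yaw-err deg -0.1 z [ 0.0018 -0.0011 -1.    ]
```

apply_moves:
  motion: [0,0,0,0.05,0,0.1,0]

```text
clock: 5.05
position: [0.5796, 0.0422, 0.0714]
tcp_rot: [1.989, 2.428, -0.0]
contact_force: [-1.2, -2.3, 4.5]
gripper_width: 0.0003
```

apply_moves:
  motion: [0,0,0,0.0,0,0.1,0]

```text
clock: 5.15
position: [0.5796, 0.0421, 0.071]
tcp_rot: [1.988, 2.428, -0.0]
contact_force: [-2.6, 0.0, 6.0]
gripper_width: 0.0005
```

apply_moves:
  motion: [0,0,0,0.0,0.0,0.07,0]

```text
clock: 5.25
position: [0.5796, 0.042, 0.071]
tcp_rot: [1.988, 2.428, 0.0]
contact_force: [-2.3, 0.2, 6.3]
gripper_width: 0.0004
```

```bash
python3 -c "
from h import *
st()"
```

```text
t 5.25 unit xyz mm [-6.62 51.78 71.02] F [-2.28  0.22  6.3 ] yaw-err deg -0.07 z [ 0.003  -0.0024 -1.    ]
```

apply_moves:
  motion: [0,0,0,0,0.2,0.12,0]

```text
clock: 5.35
position: [0.5799, 0.0422, 0.0704]
tcp_rot: [1.988, 2.43, -0.004]
contact_force: [-5.9, -1.8, 8.3]
gripper_width: 0.0003
```

apply_moves:
  motion: [0,0,0,0,0.3,0.1,0]

```text
clock: 5.45
position: [0.5804, 0.0423, 0.0701]
tcp_rot: [-1.989, -2.431, 0.01]
contact_force: [-5.2, -1.3, 10.2]
gripper_width: 0.0004
```

```bash
python3 -c "
from h import *
st()"
```

```text
t 5.45 unit xyz mm [-5.79 51.83 70.06] F [-5.18 -1.29 10.18] yaw-err deg -0.01 z [-0.0044 -0.0043 -1.    ]
```

apply_moves:
  motion: [0,0,0,0,0.5,0.08,0]

```text
clock: 5.55
position: [0.583, 0.0428, 0.0701]
tcp_rot: [-1.987, -2.43, 0.015]
contact_force: [-4.3, -1.2, 11.1]
gripper_width: 0.0002
```

apply_moves:
  motion: [0,0,0,0,0.5,0.06,0]

```text
clock: 5.65
position: [0.5864, 0.0435, 0.0706]
tcp_rot: [-1.985, -2.429, 0.018]
contact_force: [-3.5, -1.5, 9.5]
gripper_width: 0.0003
```

```bash
python3 -c "
from h import *
st()"
```

```text
t 5.65 unit xyz mm [ 0.3  51.82 70.57] F [-3.47 -1.5   9.5 ] yaw-err deg 0.03 z [-0.0111 -0.0061 -0.9999]
```

apply_moves:
  motion: [0,0,0,0,0.4,0.08,0]

```text
clock: 5.75
position: [0.589, 0.044, 0.0708]
tcp_rot: [-1.984, -2.428, 0.021]
contact_force: [-4.1, -0.5, 7.7]
gripper_width: 0.0004
```

apply_moves:
  motion: [0,0,0,0,0.3,0.09,0]

```text
clock: 5.85
position: [0.591, 0.0444, 0.0708]
tcp_rot: [-1.983, -2.428, 0.024]
contact_force: [-3.2, -1.0, 7.9]
gripper_width: 0.0006
```

```bash
python3 -c "
from h import *
st()"
```

```text
t 5.85 unit xyz mm [ 4.99 51.84 70.78] F [-3.22 -0.96  7.88] yaw-err deg 0.07 z [-0.0151 -0.0074 -0.9999]
```

apply_moves:
  motion: [0,0,0,0,0,-0.5,0,0,0,0,0,0,-1.0,0,-0.4,0.8,0,-3,-0.2,-1.0,0,0,0,0,-3.5,-0.2,0,0,0,0,0,-2,-0.1,0,0]

```text
clock: 6.35
position: [0.6046, -0.0381, 0.0977]
tcp_rot: [-1.973, -2.429, -0.004]
contact_force: [0.8, 0.4, -0.2]
gripper_width: 0.0006
```

```bash
cat >> h.py <<'E'
def look(tag):
    st(); p=ctrl.read_camera('wrist'); unwrap(p,f'pics/u{tag}.png'); cv2.imwrite(f'pics/w{tag}.png',p['color'][:,:,::-1]); st()
E
python3 -c "
from h import *
look('3')"
```

```text
t 6.35 unit xyz mm [  1.94 -31.72  97.66] F [ 0.83  0.4  -0.25] yaw-err deg 0.38 z [-0.0083  0.0099 -0.9999]
t 6.4 unit xyz mm [  2.36 -34.69  97.81] F [ 0.25 -1.91 -0.05] yaw-err deg 0.31 z [-0.0069  0.0074 -0.9999]
```

View pics/u3.png

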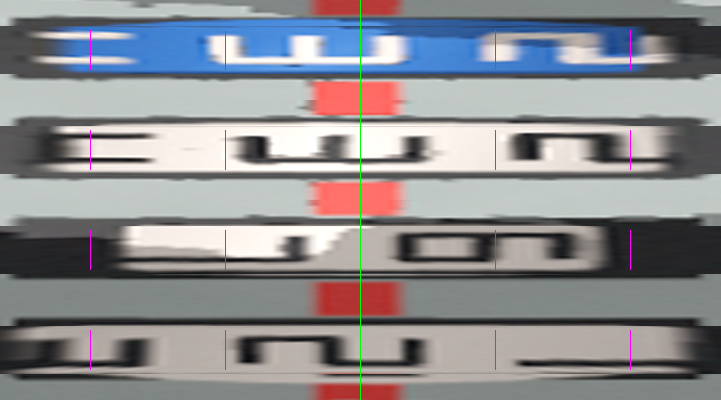

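View pics/w3.png

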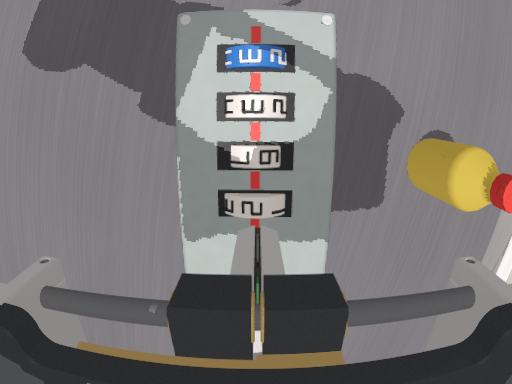

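```bash
python3 -c "
from h import *
plan(unit(U,[(-.001,-.018,.086)])[0],U[2]+np.pi/2,1,0)"
```

```text
dist 0.020719643432939326 deg 0.6590261696230998
[-0.3, -0.5, 0.31, 1.66, -0.32, 1.2, 0.0]
```

apply_moves:
  motion: [-0.3,-0.5,0.3,1.4,-0.3,0.3,0,0,0,0,0.3,0,0.4,0,0,0,0,0,0,0.3,0,0,0,0,0,0,0,0]

```text
clock: 6.8
position: [0.5976, -0.0209, 0.0872]
tcp_rot: [-1.989, -2.43, -0.002]
contact_force: [-0.5, 0.1, 0.2]
gripper_width: 0.0005
```

```bash
python3 -c "
from h import *
st();plan(unit(U,[(-.001,-.018,.079)])[0],U[2]+np.pi/2,1,0)"
```

```text
t 6.8 unit xyz mm [ -1.45 -13.53  87.21] F [-0.54  0.09  0.22] yaw-err deg -0.04 z [-2.0e-04  1.7e-03 -1.0e+00]
dist 0.009357804266604543 deg 0.10704219618847477
[0.01, -0.1, -0.04, -0.45, 0.05, 0.82, 0.0]
```

apply_moves:
  motion: [0,-0.1,0,-0.4,0,0.3,0,0,0,0,0,0,0.3,0,0,0,0,0,0,0.2,0,0,0,0,0,0,0.1,0]

```text
clock: 7.2
position: [0.5984, -0.0234, 0.0773]
tcp_rot: [-1.986, -2.434, 0.0]
contact_force: [0.3, 0.4, -0.5]
gripper_width: 0.0005
```

apply_moves:
  motion: [0,0,0,0,0,0.08,0]

```text
clock: 7.3
position: [0.5984, -0.0234, 0.0763]
tcp_rot: [-1.986, -2.434, 0.0]
contact_force: [-0.3, -0.0, -0.1]
gripper_width: 0.0001
```

apply_moves:
  motion: [0,0,0,0,0,0.08,0]

```text
clock: 7.4
position: [0.5984, -0.0235, 0.0754]
tcp_rot: [-1.987, -2.433, 0.0]
contact_force: [-0.0, 0.0, 0.3]
gripper_width: 0.0004
```

apply_moves:
  motion: [0,0,0,0,0,0.08,0]

```text
clock: 7.5
position: [0.5985, -0.0236, 0.0746]
tcp_rot: [-1.987, -2.433, 0.0]
contact_force: [-0.2, 0.2, 2.3]
gripper_width: 0.0
```

```bash
python3 -c "
from h import *
st()"
```

```text
t 7.5 unit xyz mm [ -1.11 -16.31  74.59] F [-0.23  0.18  2.26] yaw-err deg 0.09 z [-2.e-04  1.e-04 -1.e+00]
```

Press on to about 8–9 N, then a 2 mm drag.

apply_moves:
  motion: [0,0,0,0,0,0.1,0,0,0,0,0,0,0.1,0,0,0,0,0,0,0.1,0]

```text
clock: 7.8
position: [0.5986, -0.0236, 0.0732]
tcp_rot: [1.987, 2.433, 0.001]
contact_force: [-2.2, 0.5, 6.7]
gripper_width: 0.0002
```

apply_moves:
  motion: [0,0,0,0,0,0.13,0,0,0,0,0,0,0.13,0]

```text
clock: 8.0
position: [0.5986, -0.0236, 0.0727]
tcp_rot: [1.986, 2.432, 0.002]
contact_force: [-2.5, 0.1, 7.5]
gripper_width: 0.0004
```

```bash
python3 -c "
from h import *
st()"
```

```text
t 8.0 unit xyz mm [ -1.04 -16.35  72.73] F [-2.52  0.12  7.52] yaw-err deg 0.07 z [ 0.0017 -0.     -1.    ]
```

apply_moves:
  motion: [0,0,0,0,0.25,0.12,0]

```text
clock: 8.1
position: [0.5998, -0.0234, 0.0726]
tcp_rot: [1.987, 2.433, -0.001]
contact_force: [-5.0, -0.7, 7.3]
gripper_width: 0.0005
```

apply_moves:
  motion: [0,0,0,0,0.3,0.1,0]

```text
clock: 8.2
position: [0.6013, -0.023, 0.0726]
tcp_rot: [-1.986, -2.433, 0.004]
contact_force: [-4.8, -0.5, 7.6]
gripper_width: 0.0003
```

```bash
python3 -c "
from h import *
st()"
```

```text
t 8.2 unit xyz mm [  1.71 -16.32  72.61] F [-4.84 -0.51  7.61] yaw-err deg 0.11 z [-0.0026 -0.0013 -1.    ]
```

apply_moves:
  motion: [0,0,0,0,0,-0.5,0,0,0,0,0,0,-1.0,0,0,0,0,-1,0,-0.8,0,0,0,0,-1,0,0,0]

```text
clock: 8.6
position: [0.606, -0.043, 0.0976]
tcp_rot: [1.984, 2.435, -0.003]
contact_force: [1.1, -0.8, 0.1]
gripper_width: 0.0
```

```bash
python3 -c "
from h import *
look('4')"
```

```text
t 8.6 unit xyz mm [  2.36 -36.78  97.62] F [ 1.06 -0.79  0.14] yaw-err deg 0.22 z [-0.001  -0.0018 -1.    ]
t 8.65 unit xyz mm [  2.26 -38.53  97.11] F [ 0.55 -0.97 -0.6 ] yaw-err deg 0.16 z [-0.0011 -0.0031 -1.    ]
```

View pics/u4.png

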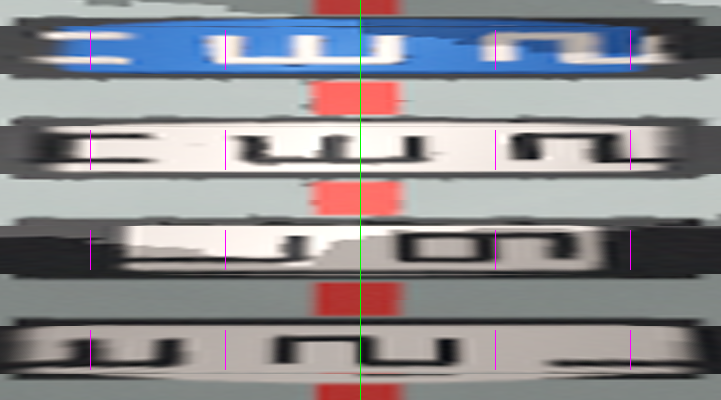

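```bash
python3 -c "
from h import *
plan(unit(U,[(.009,.018,.086)])[0],U[2]+np.pi/2,2,0)"
```

```text
dist 0.05800742606121791 deg 0.24690605577061087
[-0.05, 0.08, 0.08, 2.83, 0.35, 0.55, 0.0, -0.05, 0.08, 0.08, 2.83, 0.34, 0.55, 0.0]
```

apply_moves:
  motion: [0,0.1,0.1,2.8,0.3,0.2,0,0,0.1,0,2.6,0.3,0.4,0,0,0,0,0,0.1,0.4,0,0,0,0,-0.2,0,0.2,0]

```text
clock: 9.05
position: [0.604, 0.0047, 0.0839]
tcp_rot: [-1.993, -2.428, 0.002]
contact_force: [-0.1, -0.5, -0.9]
gripper_width: 0.0004
```

```bash
python3 -c "
from h import *
st();plan(unit(U,[(.008,.018,.078)])[0],U[2]+np.pi/2,1,0)"
```

```text
t 9.05 unit xyz mm [ 9.83 10.36 83.94] F [-0.14 -0.53 -0.87] yaw-err deg -0.22 z [-8.e-04 -8.e-04 -1.e+00]
dist 0.009849649827296391 deg 0.22783855335563244
[-0.06, 0.04, -0.22, 0.76, -0.19, 0.59, 0.0]
```

apply_moves:
  motion: [0,0,-0.2,0.8,-0.1,0.2,0,0,0,0,0.1,0,0.2,0,0,0,0,0,0,0.2,0]

```text
clock: 9.35
position: [0.6013, 0.0114, 0.0769]
tcp_rot: [-1.991, -2.43, 0.004]
contact_force: [0.7, 0.1, 0.7]
gripper_width: 0.0005
```

apply_moves:
  motion: [0,0,0,0,0,0.2,0,0,0,0,0,0,0.15,0]

```text
clock: 9.55
position: [0.6013, 0.0107, 0.0731]
tcp_rot: [1.992, 2.429, -0.004]
contact_force: [-0.3, 0.4, 0.2]
gripper_width: 0.0004
```

```bash
python3 -c "
from h import *
st();plan(unit(U,[(.008,.018,.078)])[0],U[2]+np.pi/2,1,0)"
```

```text
t 9.55 unit xyz mm [ 8.42 16.71 73.05] F [-0.33  0.37  0.22] yaw-err deg -0.16 z [-0.0015 -0.002  -1.    ]
dist 0.005128597525443683 deg 0.2150141714230247
[-0.11, 0.09, -0.16, 0.13, -0.04, -0.49, 0.0]
```

apply_moves:
  motion: [0,0,-0.1,0.1,0,0.08,0]

```text
clock: 9.65
position: [0.6011, 0.0114, 0.0721]
tcp_rot: [1.99, 2.431, -0.004]
contact_force: [-0.2, 0.1, 0.5]
gripper_width: 0.0004
```

apply_moves:
  motion: [0,0,0,0,0,0.08,0]

```text
clock: 9.75
position: [0.6011, 0.0114, 0.0712]
tcp_rot: [1.99, 2.43, -0.004]
contact_force: [0.6, -0.0, -0.0]
gripper_width: 0.0004
```

apply_moves:
  motion: [0,0,0,0,0,0.08,0]

```text
clock: 9.85
position: [0.6012, 0.0113, 0.0704]
tcp_rot: [1.99, 2.43, -0.004]
contact_force: [-0.0, 0.1, 0.6]
gripper_width: 0.0007
```

apply_moves:
  motion: [0,0,0,0,0,0.08,0]

```text
clock: 9.95
position: [0.6013, 0.0113, 0.0696]
tcp_rot: [1.99, 2.43, -0.004]
contact_force: [-0.5, -1.1, 0.3]
gripper_width: 0.0006
```

apply_moves:
  motion: [0,0,0,0,0,0.08,0]

```text
clock: 10.05
position: [0.6013, 0.0113, 0.0688]
tcp_rot: [1.99, 2.43, -0.004]
contact_force: [0.3, 0.3, -0.1]
gripper_width: 0.0003
```

apply_moves:
  motion: [0,0,0,0,0,0.08,0]

```text
clock: 10.15
position: [0.6013, 0.0113, 0.0682]
tcp_rot: [1.99, 2.43, -0.004]
contact_force: [-1.3, -0.3, 2.5]
gripper_width: 0.0001
```

apply_moves:
  motion: [0,0,0,0,0,0.08,0]

```text
clock: 10.25
position: [0.6014, 0.0113, 0.0677]
tcp_rot: [1.99, 2.43, -0.004]
contact_force: [-1.2, 0.5, 3.6]
gripper_width: 0.0004
```

apply_moves:
  motion: [0,0,0,0,0,0.08,0]

```text
clock: 10.35
position: [0.6014, 0.0113, 0.0674]
tcp_rot: [1.99, 2.43, -0.003]
contact_force: [-1.8, -0.2, 4.4]
gripper_width: 0.0007
```

apply_moves:
  motion: [0,0,0,0,0,0.08,0]

```text
clock: 10.45
position: [0.6014, 0.0113, 0.0672]
tcp_rot: [1.989, 2.43, -0.003]
contact_force: [-1.7, 0.1, 6.2]
gripper_width: 0.0004
```

apply_moves:
  motion: [0,0,0,0,-0.3,0.15,0]

```text
clock: 10.55
position: [0.6011, 0.0111, 0.0669]
tcp_rot: [1.987, 2.426, 0.004]
contact_force: [4.1, 2.0, 7.3]
gripper_width: 0.0002
```

apply_moves:
  motion: [0,0,0,0,-0.4,0.13,0]

```text
clock: 10.65
position: [0.601, 0.011, 0.0672]
tcp_rot: [1.985, 2.421, 0.014]
contact_force: [3.9, 2.6, 5.5]
gripper_width: 0.0004
```

apply_moves:
  motion: [0,0,0,0,-0.5,0.1,0]

```text
clock: 10.75
position: [0.6007, 0.0109, 0.0679]
tcp_rot: [1.981, 2.415, 0.026]
contact_force: [5.4, 2.5, 4.0]
gripper_width: 0.0008
```

```bash
python3 -c "
from h import *
st()"
```

```text
t 10.75 unit xyz mm [ 7.89 17.07 67.9 ] F [5.38 2.53 3.97] yaw-err deg -0.19 z [ 0.0242  0.0013 -0.9997]
```

```bash
python3 -c "
from h import *
plan(unit(U,[(.008,.018,.067)])[0],U[2]+np.pi/2,1,0)"
```

```text
dist 0.0013004826408185648 deg 1.4018841084332279
[1.38, 0.2, -0.18, 0.09, 0.01, 0.09, 0.0]
```

apply_moves:
  motion: [1.0,0.2,-0.2,0,-0.2,0.25,0]

```text
clock: 10.85
position: [0.6004, 0.0107, 0.0669]
tcp_rot: [1.984, 2.426, 0.012]
contact_force: [-1.3, 0.9, 7.4]
gripper_width: 0.0003
```

apply_moves:
  motion: [1.0,0,0,0,-0.4,0.25,0]

```text
clock: 10.95
position: [0.6001, 0.0105, 0.0663]
tcp_rot: [1.989, 2.431, -0.0]
contact_force: [5.3, 3.5, 10.0]
gripper_width: 0.0007
```

```bash
python3 -c "
from h import *
st()"
```

```text
t 10.95 unit xyz mm [ 7.18 16.83 66.31] F [ 5.3   3.53 10.03] yaw-err deg -0.03 z [ 8.e-04 -8.e-04 -1.e+00]
```

apply_moves:
  motion: [0.3,0,0,0,-0.5,0.15,0]

```text
clock: 11.05
position: [0.6, 0.0105, 0.0669]
tcp_rot: [1.988, 2.427, 0.005]
contact_force: [4.9, 3.5, 8.6]
gripper_width: 0.001
```

apply_moves:
  motion: [0.3,0,0,0,-0.5,0.12,0]

```text
clock: 11.15
position: [0.5999, 0.0105, 0.0676]
tcp_rot: [1.987, 2.424, 0.01]
contact_force: [5.8, 3.5, 6.5]
gripper_width: 0.0003
```

```bash
python3 -c "
from h import *
st()"
```

```text
t 11.15 unit xyz mm [ 6.98 16.82 67.6 ] F [5.84 3.52 6.47] yaw-err deg -0.13 z [ 9.6e-03  5.0e-04 -1.0e+00]
```

apply_moves:
  motion: [0.4,0,0,0,0,-0.3,0,0,0,0,0.1,-0.5,0,0,0,0,0,0,0,0,0]

```text
clock: 11.45
position: [0.5939, 0.0103, 0.0701]
tcp_rot: [1.99, 2.43, -0.002]
contact_force: [0.5, 0.2, 0.3]
gripper_width: 0.0006
```

```bash
python3 -c "
from h import *
look('5');plan(unit(U,[(.003,.018,.069)])[0],U[2]+np.pi/2,1,0)"
```

```text
t 11.45 unit xyz mm [ 1.05 17.88 70.05] F [0.5  0.18 0.25] yaw-err deg -0.08 z [-5.0e-04 -1.5e-03 -1.0e+00]
t 11.5 unit xyz mm [ 1.52 17.69 70.01] F [ 0.35 -0.43  0.57] yaw-err deg -0.09 z [ 2.0e-04 -1.5e-03 -1.0e+00]
dist 0.0018142300866183481 deg 0.1289484644052351
[-0.0, 0.09, -0.09, 0.03, 0.15, 0.1, 0.0]
```

View pics/w5.png

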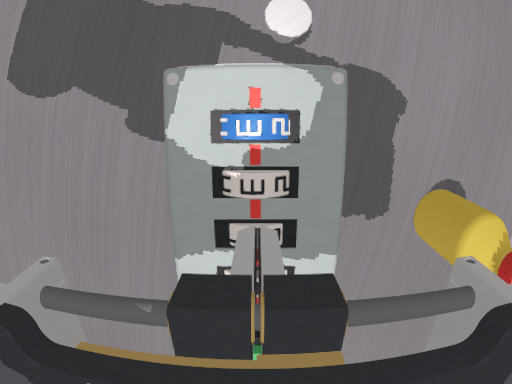

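apply_moves:
  motion: [0,0,0,0,0.1,0.15,0,0,0,0,0,0,0.1,0]

```text
clock: 11.7
position: [0.5946, 0.0102, 0.0675]
tcp_rot: [1.991, 2.43, -0.003]
contact_force: [-1.0, 0.7, 7.7]
gripper_width: 0.0004
```

apply_moves:
  motion: [0,0,0,0,0,0.1,0,0,0,0,0,0,0.1,0]

```text
clock: 11.9
position: [0.5947, 0.0102, 0.0672]
tcp_rot: [1.991, 2.43, -0.003]
contact_force: [-2.0, 0.1, 7.9]
gripper_width: 0.0006
```

apply_moves:
  motion: [0,0,0,0,0,0.15,0,0,0,0,0,0,0.15,0]

```text
clock: 12.1
position: [0.5947, 0.0102, 0.0667]
tcp_rot: [1.991, 2.429, -0.002]
contact_force: [-3.8, 1.2, 11.0]
gripper_width: 0.0007
```

```bash
python3 -c "
from h import *
st()"
```

```text
t 12.1 unit xyz mm [ 1.89 17.6  66.7 ] F [-3.77  1.19 10.96] yaw-err deg -0.11 z [-0.     -0.0017 -1.    ]
```

apply_moves:
  motion: [0.2,0,0,0,-0.4,0.1,0]

```text
clock: 12.2
position: [0.5941, 0.01, 0.0676]
tcp_rot: [1.99, 2.426, 0.002]
contact_force: [3.0, 3.6, 7.7]
gripper_width: 0.0005
```

apply_moves:
  motion: [0.3,0,0,0,-0.5,0.12,0]

```text
clock: 12.3
position: [0.5931, 0.0097, 0.0683]
tcp_rot: [1.989, 2.424, 0.006]
contact_force: [3.5, 2.0, 3.8]
gripper_width: 0.0007
```

```bash
python3 -c "
from h import *
st()"
```

```text
t 12.3 unit xyz mm [ 0.2  17.42 68.28] F [3.49 2.04 3.78] yaw-err deg -0.2 z [ 7.3e-03 -9.0e-04 -1.0e+00]
```

apply_moves:
  motion: [0.4,0,0,0,-0.4,0.3,0]

```text
clock: 12.4
position: [0.5929, 0.0095, 0.0673]
tcp_rot: [1.989, 2.422, 0.007]
contact_force: [3.7, 1.7, 9.0]
gripper_width: 0.0005
```

apply_moves:
  motion: [0.4,0,0,0,-0.6,0.25,0]

```text
clock: 12.5
position: [0.5916, 0.0092, 0.067]
tcp_rot: [1.989, 2.419, 0.011]
contact_force: [3.9, 3.8, 9.7]
gripper_width: 0.0003
```

```bash
python3 -c "
from h import *
st()"
```

```text
t 12.5 unit xyz mm [-1.35 17.22 67.  ] F [3.93 3.76 9.75] yaw-err deg -0.31 z [ 1.180e-02 -9.000e-04 -9.999e-01]
```

apply_moves:
  motion: [0.7,0,-0.2,0.05,-0.8,0.22,0,0.5,0,-0.1,0.05,-0.8,0.25,0]

```text
clock: 12.7
position: [0.5849, 0.0079, 0.0669]
tcp_rot: [1.983, 2.422, 0.007]
contact_force: [3.9, 0.8, 7.2]
gripper_width: 0.0003
```

```bash
python3 -c "
from h import *
st()"
```

```text
t 12.7 unit xyz mm [-8.19 17.31 66.9 ] F [3.93 0.82 7.17] yaw-err deg -0.08 z [ 0.0111 -0.0036 -0.9999]
```

apply_moves:
  motion: [0.5,0.1,0,0,0,-0.4,0,0,0,0,0,0.7,-0.2,0,0,0,0,0,0.5,0,0,0,0,0,0,0,0.1,0]

```text
clock: 13.1
position: [0.5974, 0.0103, 0.0719]
tcp_rot: [1.989, 2.428, -0.004]
contact_force: [0.5, 0.5, -0.1]
gripper_width: 0.0009
```

```bash
python3 -c "
from h import *
st();plan(unit(U,[(.004,.018,.070)])[0],U[2]+np.pi/2,1,0)"
```

```text
t 13.1 unit xyz mm [ 4.5  17.1  71.85] F [ 0.47  0.5  -0.13] yaw-err deg -0.09 z [ 0.001  -0.0038 -1.    ]
dist 0.0021170584218415 deg 0.24157400918582095
[0.01, 0.23, -0.08, 0.09, -0.05, 0.18, 0.0]
```

apply_moves:
  motion: [0,0.2,-0.1,0.05,0,0.2,0,0,0,0,0,0,0.15,0,0,0,0,0,0,0.15,0]

```text
clock: 13.4
position: [0.5972, 0.0108, 0.0667]
tcp_rot: [-1.988, -2.432, 0.001]
contact_force: [-2.3, 1.2, 10.1]
gripper_width: -0.0001
```

apply_moves:
  motion: [0,0,0,0,0,0.15,0,0,0,0,0,0,0.15,0]

```text
clock: 13.6
position: [0.5972, 0.0108, 0.0663]
tcp_rot: [-1.988, -2.432, 0.0]
contact_force: [-3.6, 0.4, 12.1]
gripper_width: 0.0003
```

```bash
python3 -c "
from h import *
st()"
```

```text
t 13.6 unit xyz mm [ 4.43 17.66 66.3 ] F [-3.63  0.39 12.09] yaw-err deg 0.03 z [-1.e-04 -1.e-04 -1.e+00]
```

apply_moves:
  motion: [0.3,0,0,0,-0.5,0.2,0,0.4,0,0,0,-0.7,0.2,0]

```text
clock: 13.8
position: [0.5944, 0.01, 0.0673]
tcp_rot: [1.987, 2.426, 0.009]
contact_force: [3.9, 3.2, 8.9]
gripper_width: 0.0005
```

```bash
python3 -c "
from h import *
st()"
```

```text
t 13.8 unit xyz mm [ 1.48 17.48 67.32] F [3.88 3.18 8.88] yaw-err deg -0.09 z [ 8.1e-03  7.0e-04 -1.0e+00]
```

apply_moves:
  motion: [0.5,0,0,0,-0.8,0.25,0,0.5,0,-0.1,0.05,-0.8,0.23,0,0.5,0,0,0,-0.6,0.2,0]

```text
clock: 14.1
position: [0.5854, 0.0082, 0.0674]
tcp_rot: [1.985, 2.422, 0.011]
contact_force: [2.3, 1.7, 6.2]
gripper_width: 0.0002
```

```bash
python3 -c "
from h import *
st()"
```

```text
t 14.1 unit xyz mm [-7.68 17.43 67.39] F [2.32 1.69 6.15] yaw-err deg -0.12 z [ 1.170e-02 -9.000e-04 -9.999e-01]
```

apply_moves:
  motion: [0.5,0,0,0,0,-0.5,0,0,0,0,0,0.3,-1.0,0,0,0,0,-2.5,0.3,-1.2,0,0,0,0,-2.3,0,0,0,0,0,0,0,0,0,0]

```text
clock: 14.6
position: [0.5996, -0.038, 0.096]
tcp_rot: [1.989, 2.432, -0.005]
contact_force: [0.2, 0.1, -1.3]
gripper_width: 0.0006
```

```bash
python3 -c "
from h import *
look('6')"
```

```text
t 14.6 unit xyz mm [ -2.92 -30.65  96.  ] F [ 0.2   0.11 -1.32] yaw-err deg -0.01 z [-0.0017 -0.0025 -1.    ]
t 14.65 unit xyz mm [ -2.91 -29.29  96.03] F [ 0.37  0.67 -0.08] yaw-err deg 0.0 z [-0.0017 -0.0013 -1.    ]
```

View pics/u6.png

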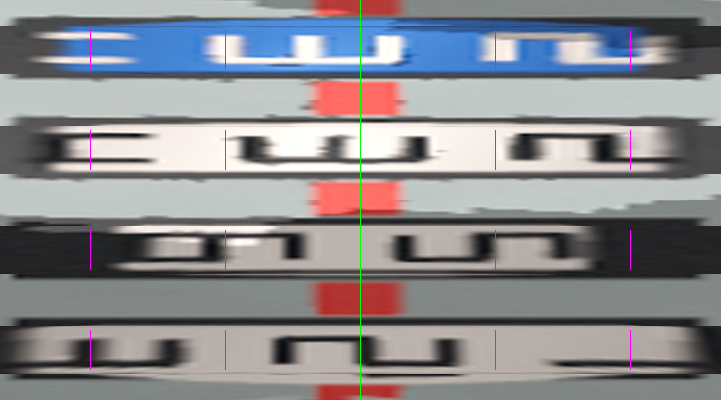

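apply_moves:
  motion: [0,0,0,2.5,0.4,0.8,0,0,0,0,1.7,0.2,0.8,0,0,0,0,0.3,0.1,0.4,0,0,0,0,0,0,0.1,0,0,0,0,0,0,0,0]

```text
clock: 15.15
position: [0.5948, 0.0125, 0.0735]
tcp_rot: [-1.986, -2.427, 0.006]
contact_force: [-0.1, -0.4, 0.1]
gripper_width: 0.0004
```

```bash
python3 -c "
from h import *
st();plan(unit(U,[(.004,.018,.071)])[0],U[2]+np.pi/2,1,0)"
```

```text
t 15.15 unit xyz mm [ 2.36 19.85 73.5 ] F [-0.05 -0.4   0.12] yaw-err deg -0.02 z [-6.8e-03  5.0e-04 -1.0e+00]
dist 0.003511471845866546 deg 0.39360238678396925
[-0.38, -0.1, -0.01, -0.19, 0.17, 0.25, 0.0]
```

apply_moves:
  motion: [-0.4,-0.1,0,-0.2,0.2,0.2,0,0,0,0,0,0,0.2,0,0,0,0,0,0,0.15,0]

```text
clock: 15.45
position: [0.5979, 0.01, 0.0685]
tcp_rot: [1.989, 2.429, 0.002]
contact_force: [-1.4, 1.6, 3.5]
gripper_width: 0.0007
```

apply_moves:
  motion: [0,0,0,0,0,0.15,0,0,0,0,0,0,0.15,0]

```text
clock: 15.65
position: [0.5979, 0.01, 0.067]
tcp_rot: [1.991, 2.428, 0.004]
contact_force: [-1.8, 0.5, 8.4]
gripper_width: 0.0007
```

```bash
python3 -c "
from h import *
st()"
```

```text
t 15.65 unit xyz mm [ 4.99 16.74 67.05] F [-1.76  0.53  8.43] yaw-err deg -0.16 z [ 0.0028  0.0013 -1.    ]
```

apply_moves:
  motion: [0,0,0,0,-0.1,0.18,0,0.3,0,0,0,-0.5,0.22,0,0.4,0,0,0,-0.7,0.22,0]

```text
clock: 15.95
position: [0.5957, 0.0094, 0.0675]
tcp_rot: [1.991, 2.419, 0.019]
contact_force: [4.5, 5.1, 8.0]
gripper_width: 0.0005
```

```bash
python3 -c "
from h import *
st()"
```

```text
t 15.95 unit xyz mm [ 2.69 16.59 67.5 ] F [4.54 5.07 8.  ] yaw-err deg -0.36 z [ 0.0146  0.0036 -0.9999]
```

apply_moves:
  motion: [0.8,-0.1,-0.3,0.05,-0.6,0.25,0,0.5,0,0,0.05,-0.7,0.22,0]

```text
clock: 16.15
position: [0.5927, 0.0089, 0.068]
tcp_rot: [1.985, 2.42, 0.014]
contact_force: [3.9, 2.0, 6.4]
gripper_width: 0.0008
```

```bash
python3 -c "
from h import *
st()"
```

```text
t 16.15 unit xyz mm [-0.41 16.68 68.02] F [3.9  1.99 6.42] yaw-err deg -0.19 z [ 1.480e-02 -2.000e-04 -9.999e-01]
```

apply_moves:
  motion: [0.7,0,-0.1,0.05,-0.6,0.3,0,0.4,0,0,0.05,-0.6,0.25,0]

```text
clock: 16.35
position: [0.5906, 0.0084, 0.0677]
tcp_rot: [1.984, 2.417, 0.015]
contact_force: [4.0, 2.7, 7.9]
gripper_width: 0.0006
```

```bash
python3 -c "
from h import *
st()"
```

```text
t 16.35 unit xyz mm [-2.56 16.58 67.65] F [4.   2.71 7.87] yaw-err deg -0.21 z [ 0.0178 -0.0021 -0.9998]
```

apply_moves:
  motion: [0.8,0.1,-0.1,0.05,-0.6,0.25,0]

```text
clock: 16.45
position: [0.5892, 0.0081, 0.0677]
tcp_rot: [1.984, 2.42, 0.011]
contact_force: [4.3, 2.6, 7.8]
gripper_width: 0.0001
```

```bash
python3 -c "
from h import *
st()"
```

```text
t 16.45 unit xyz mm [-3.96 16.56 67.65] F [4.3  2.56 7.79] yaw-err deg -0.16 z [ 0.0142 -0.0022 -0.9999]
```

apply_moves:
  motion: [0.6,0.1,0,0.05,-0.6,0.23,0]

```text
clock: 16.55
position: [0.5879, 0.0078, 0.0677]
tcp_rot: [1.986, 2.419, 0.012]
contact_force: [3.2, 3.6, 6.2]
gripper_width: 0.0005
```

```bash
python3 -c "
from h import *
st()"
```

```text
t 16.55 unit xyz mm [-5.3  16.58 67.73] F [3.17 3.55 6.24] yaw-err deg -0.22 z [ 0.0137 -0.0015 -0.9999]
```

Nearly 10.3 mm moved; lift and look.

apply_moves:
  motion: [0.5,0,0,0,0,-0.5,0,0,0,0,0,0.3,-1.0,0,0,0,0,-2.5,0.2,-1.2,0,0,0,0,-2.3,0,0,0,0,0,0,-0.3,0,0,0]

```text
clock: 17.05
position: [0.6035, -0.0427, 0.098]
tcp_rot: [1.987, 2.425, -0.001]
contact_force: [-0.6, 0.4, -0.1]
gripper_width: 0.0002
```

```bash
python3 -c "
from h import *
look('7')"
```

```text
t 17.05 unit xyz mm [-4.000e-02 -3.600e+01  9.802e+01] F [-0.62  0.36 -0.11] yaw-err deg -0.12 z [ 0.0048 -0.0048 -1.    ]
t 17.1 unit xyz mm [ 5.000e-02 -3.537e+01  9.806e+01] F [ 1.18 -0.51 -0.07] yaw-err deg -0.12 z [ 0.005  -0.0042 -1.    ]
```

View pics/u7.png

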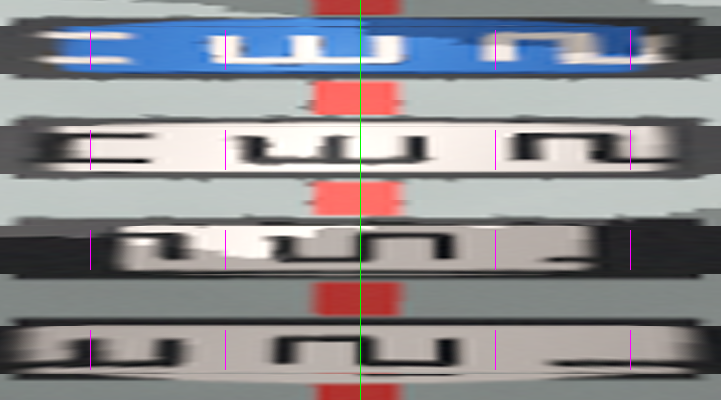

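apply_moves:
  motion: [0,-0.3,0.1,4.5,-0.1,0.2,0,0,0,0,3.2,0,0.5,0,0,0,0,1.0,0,0.5,0,0,0,0,0,0,0.3,0,0,0,0,0,0,0,0]

```text
clock: 17.6
position: [0.5838, 0.0456, 0.081]
tcp_rot: [1.991, 2.419, -0.009]
contact_force: [0.4, -1.0, -0.2]
gripper_width: 0.0001
```

```bash
python3 -c "
from h import *
st();plan(unit(U,[(-.002,.054,.076)])[0],U[2]+np.pi/2,1,0)"
```

```text
t 17.6 unit xyz mm [-1.82 54.42 80.97] F [ 0.38 -0.98 -0.23] yaw-err deg -0.35 z [ 0.0029 -0.0094 -1.    ]
dist 0.0049892105880306676 deg 0.6649926393940125
[0.06, 0.56, -0.35, -0.04, -0.02, 0.5, 0.0]
```

apply_moves:
  motion: [0,0.5,-0.3,0,0,0.3,0,0,0,0,0,0,0.3,0,0,0,0,0,0,0.2,0]

```text
clock: 17.9
position: [0.5848, 0.0432, 0.0727]
tcp_rot: [1.99, 2.428, 0.001]
contact_force: [-0.7, 1.5, 2.3]
gripper_width: 0.0006
```

apply_moves:
  motion: [0,0,0,0,0,0.12,0,0,0,0,0,0,0.12,0]

```text
clock: 18.1
position: [0.5849, 0.0432, 0.0711]
tcp_rot: [1.994, 2.426, 0.003]
contact_force: [-2.0, 1.2, 7.6]
gripper_width: 0.0004
```

```bash
python3 -c "
from h import *
st()"
```

```text
t 18.1 unit xyz mm [-1.19 51.83 71.11] F [-2.01  1.22  7.57] yaw-err deg -0.28 z [ 0.0018  0.0011 -1.    ]
```

apply_moves:
  motion: [0,0,0,0,0.25,0.12,0]

```text
clock: 18.2
position: [0.5859, 0.0435, 0.0707]
tcp_rot: [-1.994, -2.425, -0.001]
contact_force: [-6.0, 0.2, 9.8]
gripper_width: 0.0003
```

```bash
python3 -c "
from h import *
st()"
```

```text
t 18.2 unit xyz mm [-0.19 51.91 70.71] F [-6.03  0.22  9.77] yaw-err deg -0.31 z [-9.0e-04  1.3e-03 -1.0e+00]
```

apply_moves:
  motion: [0,0,0,0,0.2,0.08,0]

```text
clock: 18.3
position: [0.5864, 0.0435, 0.0708]
tcp_rot: [-1.993, -2.424, 0.002]
contact_force: [-4.7, 0.2, 7.8]
gripper_width: 0.0003
```

```bash
python3 -c "
from h import *
st()"
```

```text
t 18.3 unit xyz mm [ 0.36 51.9  70.84] F [-4.74  0.18  7.79] yaw-err deg -0.32 z [-0.0036  0.0011 -1.    ]
```

apply_moves:
  motion: [0,0,0,0,0,-0.5,0,0,0,0,0,0,-1.0,0,-0.2,0,-0.3,-3,-0.1,-1.0,0,0,0,0,-3.5,-0.1,0,0,0,0,0,-2,-0.1,0,0]

```text
clock: 18.8
position: [0.6017, -0.0416, 0.099]
tcp_rot: [1.982, 2.435, 0.004]
contact_force: [0.5, -0.3, 0.1]
gripper_width: 0.0004
```

```bash
python3 -c "
from h import *
look('8')"
```

```text
t 18.8 unit xyz mm [ -1.54 -34.62  98.97] F [ 0.49 -0.35  0.1 ] yaw-err deg 0.24 z [ 3.2e-03  6.0e-04 -1.0e+00]
t 18.85 unit xyz mm [ -1.17 -37.56  99.15] F [ 1.13 -2.39  0.27] yaw-err deg 0.17 z [ 0.0046 -0.0018 -1.    ]
```

View pics/u8.png

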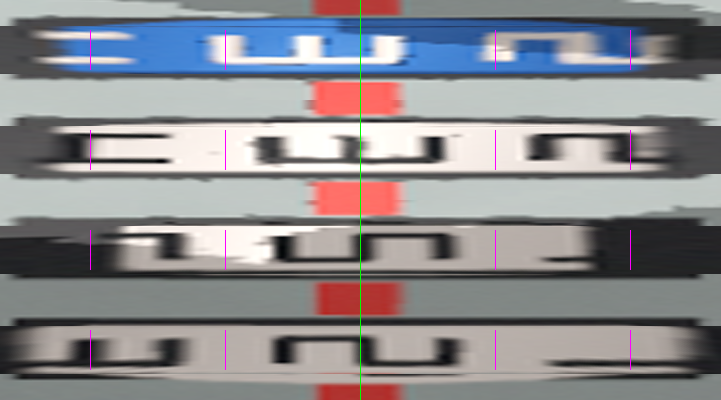

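apply_moves:
  motion: [0,0,0,-2.3,0.1,-0.1,0,0,0,0,-1.8,0,0,0,0,0,0,-0.3,0,0.2,0,0,0,0,0,0,0,0]

```text
clock: 19.25
position: [0.6132, -0.0895, 0.0991]
tcp_rot: [1.986, 2.428, 0.005]
contact_force: [-0.1, 1.0, 0.7]
gripper_width: 0.0005
```

```bash
python3 -c "
from h import *
st();plan(unit(U,[(0,-.088,.088)])[0],U[2]+np.pi/2,1,0)"
```

```text
t 19.25 unit xyz mm [  0.24 -83.82  99.08] F [-0.06  1.    0.67] yaw-err deg -0.01 z [ 0.0058 -0.001  -1.    ]
dist 0.011847017135606302 deg 0.3398065016917011
[0.32, 0.12, -0.01, -0.42, -0.03, 1.11, 0.0]
```

apply_moves:
  motion: [0.3,0.1,0,-0.3,0,0.5,0,0,0,0,-0.1,0,0.3,0,0,0,0,0,0,0.2,0,0,0,0,0,0,0.2,0]

```text
clock: 19.65
position: [0.6132, -0.0906, 0.0858]
tcp_rot: [-1.985, -2.432, -0.0]
contact_force: [-0.5, 0.0, 0.1]
gripper_width: 0.0005
```

```bash
python3 -c "
from h import *
st()"
```

```text
t 19.65 unit xyz mm [-2.000e-02 -8.485e+01  8.576e+01] F [-0.49  0.05  0.07] yaw-err deg 0.11 z [-0.0017  0.0016 -1.    ]
```

apply_moves:
  motion: [0,0,0,-0.25,0,0.15,0,0,0,0,0,0,0.15,0]

```text
clock: 19.85
position: [0.6135, -0.0924, 0.0825]
tcp_rot: [-1.983, -2.433, 0.0]
contact_force: [-0.3, -2.2, 2.2]
gripper_width: 0.0003
```

apply_moves:
  motion: [0,0,0,0,0,0.2,0,0,0,0,0,0,0.2,0]

```text
clock: 20.05
position: [0.6135, -0.0924, 0.0792]
tcp_rot: [-1.983, -2.434, 0.0]
contact_force: [-0.6, 0.7, 4.3]
gripper_width: 0.0007
```

apply_moves:
  motion: [0,0,0,0,0,0.2,0]

```text
clock: 20.15
position: [0.6136, -0.0924, 0.0781]
tcp_rot: [-1.984, -2.434, -0.0]
contact_force: [-4.0, 1.3, 15.8]
gripper_width: 0.0008
```

```bash
python3 -c "
from h import *
st()"
```

```text
t 20.15 unit xyz mm [-5.000e-02 -8.677e+01  7.805e+01] F [-4.    1.32 15.83] yaw-err deg 0.19 z [-0.0012  0.0012 -1.    ]
```

apply_moves:
  motion: [0,0,0,0,0,0.07,0]

```text
clock: 20.25
position: [0.6135, -0.0924, 0.0783]
tcp_rot: [-1.984, -2.434, -0.001]
contact_force: [-1.6, -0.4, 6.8]
gripper_width: 0.0006
```

apply_moves:
  motion: [0,0,0,0,0,0.08,0]

```text
clock: 20.35
position: [0.6135, -0.0924, 0.0782]
tcp_rot: [-1.984, -2.435, -0.001]
contact_force: [-1.4, 0.4, 5.1]
gripper_width: 0.0006
```

apply_moves:
  motion: [0,0,0,0,0,0.12,0]

```text
clock: 20.45
position: [0.6135, -0.0924, 0.0782]
tcp_rot: [-1.985, -2.435, -0.001]
contact_force: [-3.2, 0.5, 10.0]
gripper_width: 0.0003
```

apply_moves:
  motion: [0,0,0,0,0,0.11,0]

```text
clock: 20.55
position: [0.6135, -0.0924, 0.0782]
tcp_rot: [1.985, 2.435, 0.002]
contact_force: [-2.7, -0.2, 9.2]
gripper_width: 0.0006
```

apply_moves:
  motion: [0,0,0,0,0,0.11,0]

```text
clock: 20.65
position: [0.6135, -0.0924, 0.0782]
tcp_rot: [1.984, 2.434, 0.002]
contact_force: [-2.1, 1.6, 6.9]
gripper_width: -0.0
```

apply_moves:
  motion: [0,0,0,0,0,0.12,0,0,0,0,0,0,0.12,0,0,0,0,0,0,0.12,0]

```text
clock: 20.95
position: [0.6135, -0.0924, 0.0782]
tcp_rot: [1.983, 2.433, 0.004]
contact_force: [-2.2, -0.1, 7.4]
gripper_width: 0.0001
```

apply_moves:
  motion: [0,0,0,0,0,0.12,0,0,0,0,0,0,0.12,0,0,0,0,0,0,0.12,0]

```text
clock: 21.25
position: [0.6135, -0.0924, 0.0782]
tcp_rot: [1.982, 2.431, 0.005]
contact_force: [-3.1, 0.4, 8.4]
gripper_width: 0.0003
```

apply_moves:
  motion: [0,0,0,0,0,0.12,0,0,0,0,0,0,0.12,0,0,0,0,0,0,0.12,0]

```text
clock: 21.55
position: [0.6135, -0.0925, 0.0782]
tcp_rot: [1.981, 2.43, 0.006]
contact_force: [-1.5, 0.2, 7.7]
gripper_width: 0.0002
```

apply_moves:
  motion: [0,0,0,0,0,-0.4,0,0,0,0,0,0,-1.0,0,0,0,0,0.5,0,-1.5,0,0,0,0,1.5,0,-0.5,0,0,0,0,0.3,0,0,0]

```text
clock: 22.05
position: [0.6089, -0.0691, 0.1137]
tcp_rot: [1.982, 2.427, 0.008]
contact_force: [0.3, 0.3, -0.3]
gripper_width: 0.0003
```

```bash
python3 -c "
from h import *
look('9')"
```

```text
t 22.05 unit xyz mm [ 7.0000e-02 -6.2990e+01  1.1371e+02] F [ 0.32  0.28 -0.32] yaw-err deg 0.07 z [ 9.2e-03 -6.0e-04 -1.0e+00]
t 22.1 unit xyz mm [ 9.0000e-02 -6.3210e+01  1.1344e+02] F [-0.07  0.76  0.1 ] yaw-err deg 0.1 z [ 0.0092 -0.001  -1.    ]
```

View pics/u9.png

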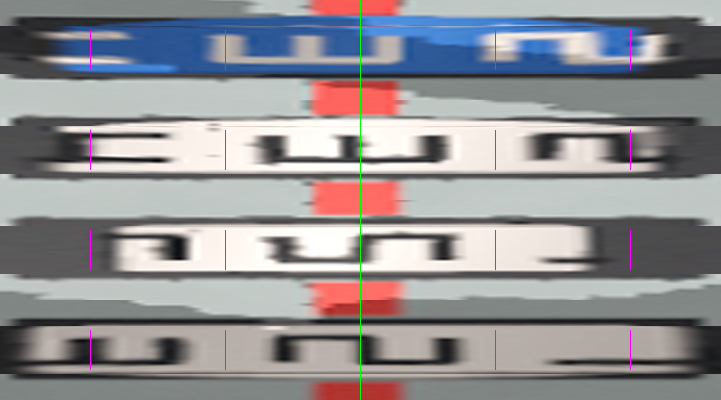

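View pics/w9.png

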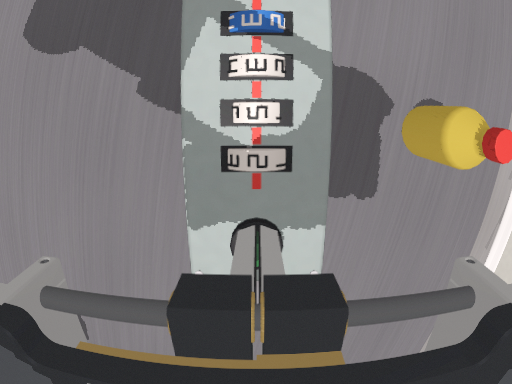

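```bash
python3 -c "
from h import *
p=ctrl.read_camera('side');cv2.imwrite('pics/s9.png',p['color'][:,:,::-1]);st();ctrl.sign_off()"
```

```text
t 22.15 unit xyz mm [-1.1000e-01 -6.3740e+01  1.1301e+02] F [ 0.72  0.61 -0.15] yaw-err deg 0.1 z [ 0.0085 -0.0014 -1.    ]
the job is handed in; nothing more can be done
```

View pics/s9.png

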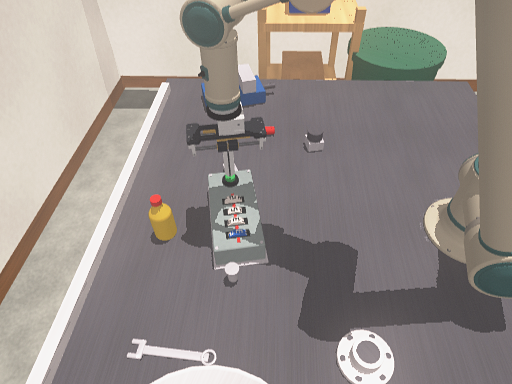

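The counter is set to 3-5-2, and I then pressed the load key down for over a second and let it go. The job was handed in at 22.15 s.

- **Wheels:** the last wrist picture, taken after the key press, puts the 3, 5 and 2 about 0.7°, 0.5° and 2° from the red marks. The 2 sits about 1 mm past its mark and I left it there.
- **Program wheel:** the blue wheel looks the same as before I started.
- **Load key:** it bottomed out with the fingertip at z = 78 mm. It stayed there for about 1.4 s under 5–10 N.
- **Forces:** the wrist force readings peaked at about 16 N, when the key reached its stop. They were within noise of zero at hand-in, with the arm clear of the unit.
- **Other items:** the final side picture shows the oil bottle, collet, wrench, hub and boring head where they were. The gripper partly hid the screwdriver and gauge block, so I did not check those two.

One thing disagreed with expectation: the first attempt to drag the middle wheel stalled because I started too far off its crown. I lifted off and repeated the drags from nearer the middle, which worked.

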